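# Set the heating hours by sweeping a fingertip round the programmer's tabs

### The job

Set the heating period on the programmer: with closed fingers, trace the ring clockwise from the green mark to the red mark, fingertips just above the dial face, so that the four tabs in between are folded down one after the other. Touch lightly, without pressing hard on the programmer, shifting it or picking it up. Leave the other six tabs standing and the things around it undisturbed.

Things in the scene. Friction and masses are not known exactly. Their poses are not given: they have to be found in the camera images.
- timer: heating programmer: round pale grey case, 216 mm across, 45 mm high, 1.2 to 1.8 kg, standing loose and level on the trolley; flat black dial face on top, a white disc with a black arrow (green to red) and a yellow band beside the four tabs to lay, all flat; in the centre a black hub 28 mm across, 12 mm high. Origin: centre of the underside, z up
- dial (a point): centre of the dial face, 45 mm above the trolley, axes as the timer's. Twelve places 30 degrees apart on a ring of 80 mm radius (42 mm apart), clockwise from above: green mark, tabs lay1 to lay4, red mark, tabs keep1 to keep6. Angle anticlockwise from the x axis: green 255, lay1 225, lay2 195, lay3 165, lay4 135, red 105 degrees. A laid tab rises under 5 mm above the face
- green_mark (a point): centre of the flat green disc (22 mm across) on the ring where the sweep starts: on the dial face, 45 mm above the trolley top, 80 mm from the dial's axis
- red_mark (a point): centre of the flat red disc (22 mm across) on the ring where the sweep ends: on the dial face, 45 mm above the trolley top, 80 mm from the dial's axis
- lay1 (a joint): tab number 1 clockwise after the green mark, to be laid over: white plastic tab, 20 mm tall, 16 mm wide (along the dial's radius), 3 mm thick; 0 = upright, grows as it folds clockwise along the ring, 1.45 rad = lying down (stop). Friction of about 0.01 N m (0.5 N at its top edge) keeps it where it is left; it cannot fold anticlockwise.
- lay1_foot (a point): lay1: foot (hinge) of that tab: on the dial face, 45 mm above the trolley top, 80 mm from the dial's axis; x, y, z along the timer's axes
- lay2 (a joint): tab number 2 clockwise after the green mark, to be laid over: white plastic tab, 20 mm tall, 16 mm wide (along the dial's radius), 3 mm thick; 0 = upright, grows as it folds clockwise along the ring, 1.45 rad = lying down (stop). Friction of about 0.01 N m (0.5 N at its top edge) keeps it where it is left; it cannot fold anticlockwise.
- lay2_foot (a point): lay2: foot (hinge) of that tab: on the dial face, 45 mm above the trolley top, 80 mm from the dial's axis; x, y, z along the timer's axes
- lay3 (a joint): tab number 3 clockwise after the green mark, to be laid over: white plastic tab, 20 mm tall, 16 mm wide (along the dial's radius), 3 mm thick; 0 = upright, grows as it folds clockwise along the ring, 1.45 rad = lying down (stop). Friction of about 0.01 N m (0.5 N at its top edge) keeps it where it is left; it cannot fold anticlockwise.
- lay3_foot (a point): lay3: foot (hinge) of that tab: on the dial face, 45 mm above the trolley top, 80 mm from the dial's axis; x, y, z along the timer's axes
- lay4 (a joint): tab number 4 clockwise after the green mark, to be laid over: white plastic tab, 20 mm tall, 16 mm wide (along the dial's radius), 3 mm thick; 0 = upright, grows as it folds clockwise along the ring, 1.45 rad = lying down (stop). Friction of about 0.01 N m (0.5 N at its top edge) keeps it where it is left; it cannot fold anticlockwise.
- lay4_foot (a point): lay4: foot (hinge) of that tab: on the dial face, 45 mm above the trolley top, 80 mm from the dial's axis; x, y, z along the timer's axes
- keep1 (a joint): tab number 1 clockwise after the red mark, to stay up: white plastic tab, 20 mm tall, 16 mm wide (along the dial's radius), 3 mm thick; 0 = upright, grows as it folds clockwise along the ring, 1.45 rad = lying down (stop). Friction of about 0.01 N m (0.5 N at its top edge) keeps it where it is left; it cannot fold anticlockwise.
- keep2 (a joint): tab number 2 clockwise after the red mark, to stay up: white plastic tab, 20 mm tall, 16 mm wide (along the dial's radius), 3 mm thick; 0 = upright, grows as it folds clockwise along the ring, 1.45 rad = lying down (stop). Friction of about 0.01 N m (0.5 N at its top edge) keeps it where it is left; it cannot fold anticlockwise.
- keep3 (a joint): tab number 3 clockwise after the red mark, to stay up: white plastic tab, 20 mm tall, 16 mm wide (along the dial's radius), 3 mm thick; 0 = upright, grows as it folds clockwise along the ring, 1.45 rad = lying down (stop). Friction of about 0.01 N m (0.5 N at its top edge) keeps it where it is left; it cannot fold anticlockwise.
- keep4 (a joint): tab number 4 clockwise after the red mark, to stay up: white plastic tab, 20 mm tall, 16 mm wide (along the dial's radius), 3 mm thick; 0 = upright, grows as it folds clockwise along the ring, 1.45 rad = lying down (stop). Friction of about 0.01 N m (0.5 N at its top edge) keeps it where it is left; it cannot fold anticlockwise.
- keep5 (a joint): tab number 5 clockwise after the red mark, to stay up: white plastic tab, 20 mm tall, 16 mm wide (along the dial's radius), 3 mm thick; 0 = upright, grows as it folds clockwise along the ring, 1.45 rad = lying down (stop). Friction of about 0.01 N m (0.5 N at its top edge) keeps it where it is left; it cannot fold anticlockwise.
- keep6 (a joint): tab number 6 clockwise after the red mark, to stay up: white plastic tab, 20 mm tall, 16 mm wide (along the dial's radius), 3 mm thick; 0 = upright, grows as it folds clockwise along the ring, 1.45 rad = lying down (stop). Friction of about 0.01 N m (0.5 N at its top edge) keeps it where it is left; it cannot fold anticlockwise.
- jar: sealed glass jar of washers, 72 mm across, 103 mm high; origin at the centre of its underside
- torch: small blue torch standing on its base, 42 mm across, 112 mm high; origin at the centre of its underside
- mallet: grey rubber mallet lying down, head 60 mm across and 90 mm long (along its y), wooden handle 26 mm thick reaching 265 mm from the head along its -x; origin on the trolley under the head's centre
- organiser: red plastic organiser with a row of four grey screw tops, 74 x 264 mm (x, y), 44 mm high; origin at the centre of its underside
Things that resemble listed ones, but are neither listed nor needed, are in the scene too. What is meant by the timer is not blue, brown or turquoise, and is the smaller of those in its own colour.

How it is judged:
On the way, in this order (a step that is already met when the one before it is completed fails the run):
1. tab 1 after the green mark is folded down (value of joint lay1 above 1 rad), for 0.04 s.
2. tab 2 after the green mark is folded down (value of joint lay2 above 1 rad), for 0.04 s.
3. tab 3 after the green mark is folded down (value of joint lay3 above 1 rad), for 0.04 s.
4. tab 4 after the green mark is folded down (value of joint lay4 above 1 rad), for 0.04 s.
At the end, for the whole second after the job is handed in: The four tabs from green to red are folded down (each more than 1.0 rad), the six others stand (each under 0.35 rad), the programmer is at rest within 15 mm of where it was (its marks within 25 mm), and jar, torch, mallet and organiser are within 20 mm of where they were (value of joint each of lay1, lay2, lay3, lay4 above 1 rad and value of joint each of keep1, keep2, keep3, keep4, keep5, keep6 below 0.35 rad and not (distance of timer from where it was at the start of the episode above 0.015 m or distance of any of green_mark, red_mark from where it was at the start of the episode above 0.025 m) and linear speed of timer below 0.01 m/s and distance of each of jar, torch, mallet, organiser from where it was at the start of the episode below 0.02 m); the robot touches nothing.
It fails at once if the programmer is shoved, turned or lifted out of place (15 mm; 25 mm at its marks) (distance of timer from where it was at the start of the episode above 0.015 m or distance of any of green_mark, red_mark from where it was at the start of the episode above 0.025 m).
It fails at once if the fingers press or pinch the programmer or its tabs with more than 20 N (contact force between the fingers and timer above 20 N).
It fails at once if a tab outside the green-to-red stretch is folded (over 0.5 rad) (value of joint any of keep1, keep2, keep3, keep4, keep5, keep6 above 0.5 rad).
It fails at once if the jar, torch, mallet or organiser is moved by more than 20 mm (distance of any of jar, torch, mallet, organiser from where it was at the start of the episode above 0.02 m).
It also fails if it takes over 42 s, if anything falls off the work surface, if the arm or the gripper's body presses on something with over 40 N, if the wrist force passes 120 N, or if a joint passes its speed limit or range.

### The arm

A 6-joint arm with a two-finger parallel gripper is mounted at the origin on the work surface. World frame = base frame: x ahead of the robot, y to its left, z up, the work surface at z = 0. Lengths are in m, angles in rad, forces in N, time in s.
With the tool pointing down it reaches from about 0.3 to 0.825 m from the base axis. Payload 5.4 kg.
Tool frame: the origin (TCP) lies midway between the tips of the shut fingers; the grasp point (between the pads) lies r.pinch_z behind it (r.pinch_z is the distance from the TCP to the grasp point, in m); z points along the fingers, y is the direction in which the jaws open and shut (so a half turn about z gives the same grasp; the last joint's range is limited). The gripper opens to 92 mm and grips with 3 to 60 N. Pads are 20 mm wide; open, the fingers measure 128 mm over their backs; the gripper's body (75 mm by 189 mm) begins 69 mm behind the grasp point.
Start: joints at [0.961, 0.158, 1.597, -0, 1.386, -0.21], TCP at [0.224, 0.53, 0.215] pointing down, gripper open.
Joint ranges: [-2.91, 2.91], [-0.94, 2.29], [0.18, 2.7], [-1.29, 4.43], [0.17, 2.64], [-3, 3]. Speed limits (rad/s): [2.57, 2.57, 3.14, 3.14, 3.14, 3.14].

### API

Orientations are given as a unit quaternion [x, y, z, w].
In Python, from rig import r gives the robot as it stands.
- The arm moves only by the tool send_rows, never from a script. Its argument "increments" is a list of rows, each an object with "grip": the closure in counts, from 0 (fully open) to 255 (shut); "slide": the shift along the tool's x, y, z in units of 30 mm (1.0 is 30 mm), a list of three; "spin": the turn about the tool's z in degrees. In form: [{"grip": grip, "slide": [x, y, z], "spin": spin}, ...]. A call has 1 to 10 rows; each row shifts and turns the pose as measured when the row begins, along the tool's axes as they then stand; what a row does not reach is not made up. A row lasts 1/8 s, in which the tool goes at most 62.5 mm and 10.7 degrees, less where a joint would pass 70% of its speed; a pose out of reach is approached as far as the arm can. A call is refused whole if a number of a shift passes 1 or a number of a turn 10.7, either way. A call with a gripper value outside its range is refused whole. The fingers move at their own pace and stop on an object; "newtons" is the grip in N (left out, the last holds). Time passes only in rows, so rows that do not move let the fingers close. It gives the time, the measured TCP pose, the force and the opening at its end, in the units of the state.
- r.observe(): the state, without advancing time (a new reading comes with each control period).
- r.snapshot(name): name is "side" or "top"; returns a dict with "color" (400x640x3 uint8, blue, green, red), "vertical_fov" (degrees; the focal length in pixels is half the picture's height over the tangent of half this angle, whatever the lens; pixels are square), "cx", "cy" (the principal point, pixels), "k1" (the pictures are not rectified: a ray, as slopes to the right and down, at radius r is drawn at 1 + k1 r^2 times it, then the intrinsics apply), "R" (3x3) and "t" (3): a world point X has camera coordinates R X + t. Camera axes: x right, y down, z forward; pixel columns grow to the right and rows downward; lengths in m; the calibration is good to about 2 mm. A picture is of the moment at which its call begins. There is no depth.
- r.sign_off(): hands the job in, once; it reports no verdict.
Trained networks look in a picture, given as the dict that the camera call returned (one of the last four; its "shot" number tells which), for a name from the list of things; names that differ only in an ending like _2 or _b are one class to them, and where a whole thing is asked for, a point or a joint stands for the part that bears it (a point fixed in the world has none). Each returns a list of dicts, best first, with "confidence" (0 to 1); they miss things now and then, are a little off and sometimes report something else, mostly with a low value. They report only what shows in the picture. A call takes as long as a camera call. They do not tell look-alikes from the thing itself.
- r.recognise(name, picture): "at" ([x, y, z] in m, in the coordinates of the camera as it stood for that picture, good to about 4 mm: the middle of the surface that is visible of it).
- r.outline_of(name, picture): "pixels" (400x640 bool, what is visible of it).
- r.pinpoint(name, picture): "at" ([x, y, z] in m, in the coordinates of the camera as it stood for that picture, good to about 4 mm: a listed point, or the origin of a listed thing).
The state is a dict: "time_s": time; "joints": joint angles; "qvel": joint speeds; "tau": joint torques, N m; "tcp_pos": TCP position; "ee_rot": TCP orientation; "ft_force": force on the tool from outside, world axes, zero at the start; "moment": the same for the moment, N m; "width": finger opening in m.
Only numpy, scipy, OpenCV 4.12 (cv2) and the standard library are available. Lean on these libraries where they do the work, as an engineer would, in place of code of your own. Each camera call takes 0.05 s, during which the arm holds its last target.

## Working session

There is one attempt and no reset: what is moved stays moved. The work goes in short steps, Python scripts to look and compute and a tool call to move; the robot and the scene stay as the last step left them, time stands still between calls to the robot, and variables do not carry over. Pictures are saved under pics/ and viewed, and the job is handed in when it is done.

Besides the shell and the picture viewer there is one more tool, called after ">>>" by a JSON object that holds its "fn" and its "kwargs", one argument or row to a line. send_rows: Moves the arm, as the interface text tells. Its arguments: {"type":"object","properties":{"increments":{"type":"array","items":{"type":"object","properties":{"grip":{"type":"number"},"slide":{"type":"array","items":{"type":"number"}},"spin":{"type":"number"}}}},"newtons":{"type":"number"}},"required":["increments"]}

```bash
mkdir -p pics; ls; python3 - <<'E'
from rig import r
import cv2,pickle
o=r.observe(); print(o, r.pinch_z)
for n in("top","side"):
    p=r.snapshot(n); cv2.imwrite(f"pics/{n}0.png",p["color"]); pickle.dump(p,open(f"{n}0.pkl","wb"))
    print(n,{k:v for k,v in p.items() if k!="color"})
    for nm in("timer","dial","green_mark","red_mark","jar","torch","mallet","organiser"):
        for d in r.pinpoint(nm,p): 
            X=p["R"].T@(d["at"]-p["t"]); print(nm,round(d["confidence"],2),X.round(4))
E
```

```text
pics
{'time_s': 0.0, 'joints': array([ 9.60917376e-01,  1.59044885e-01,  1.59822158e+00, -3.43168296e-05,
        1.38617663e+00, -2.10077244e-01]), 'qvel': array([-0.00013243, -0.00037823, -0.00156697, -0.00098804,  0.00081055,
        0.00097037]), 'tau': array([ 2.64413597e-03, -3.85574555e+01, -3.22108197e+01,  7.03045400e-02,
        3.78555595e-02, -1.30764606e-04]), 'tcp_pos': array([0.22346525, 0.52912759, 0.21362659]), 'ee_rot': array([ 1.98568972e-01,  9.80086479e-01, -8.55269764e-04, -3.53316954e-04]), 'ft_force': array([ 0.30244696,  0.1753706 , -0.70462961]), 'moment': array([ 0.02330592, -0.00038092, -0.03538853]), 'width': 0.09205715858813228} 0.0187
top {'vertical_fov': 48.51046943457961, 'cx': 322.92057159587506, 'cy': 192.12916583524736, 'k1': -0.03611924206117712, 'R': array([[-0.02765409, -0.99960434,  0.00514051],
       [-0.99880757,  0.02742434, -0.0403898 ],
       [ 0.04023284, -0.00625132, -0.99917078]]), 't': array([-0.01828641,  0.49147429,  1.51162242]), 'shot': 1}
timer 0.91 [ 0.2373 -0.2676 -0.0005]
timer 0.87 [ 0.6974 -0.2021  0.0024]
timer 0.74 [0.339
[... 1595 characters left out ...]
4 -0.2023  0.0408]
green_mark 0.87 [ 0.6327 -0.151   0.0446]
green_mark 0.77 [0.7204 0.3137 0.0419]
green_mark 0.76 [ 0.1261 -0.2365  0.0631]
green_mark 0.62 [0.2451 0.4131 0.0545]
green_mark 0.59 [ 0.5184 -0.0226  0.0458]
red_mark 0.9 [0.4406 0.4165 0.0576]
red_mark 0.74 [0.6453 0.4495 0.0444]
red_mark 0.72 [ 0.7774 -0.2113  0.0425]
red_mark 0.69 [0.4987 0.1291 0.0476]
red_mark 0.67 [ 0.3528 -0.2395  0.0631]
jar 0.83 [0.5357 0.2736 0.0007]
jar 0.57 [0.5007 0.1312 0.0428]
torch 0.7 [ 0.4705 -0.3065 -0.0016]
torch 0.3 [0.5308 0.0555 0.0416]
mallet 0.66 [ 0.6436 -0.4213 -0.0022]
mallet 0.55 [ 0.4653 -0.3034 -0.0012]
organiser 0.78 [ 0.7767  0.0849 -0.0017]
organiser 0.61 [0.5287 0.0549 0.0423]
```

View pics/top0.png

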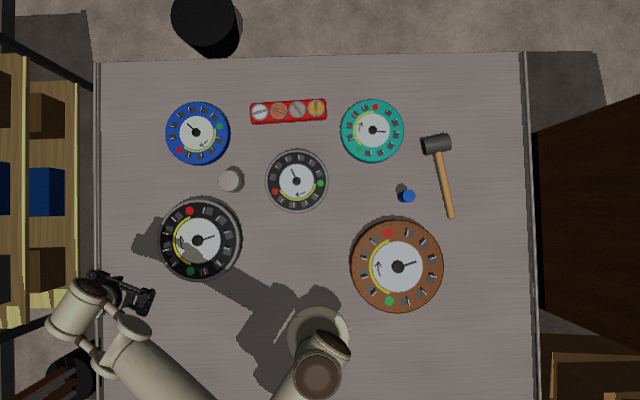

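View pics/side0.png

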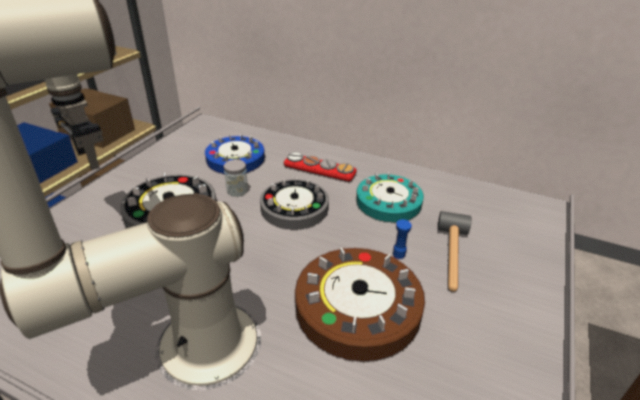

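The grey pair are at top-view pixels (297,180) and (200,238). The smaller one is the first, near (0.53, 0.057). Next I'll refine its centre and yaw from mark and outline pixels.

```bash
cat > h.py <<'E'
import numpy as np,cv2
def K(p):
    f=p["color"].shape[0]/2/np.tan(np.radians(p["vertical_fov"])/2); return f
def ray(p,uv,z):
    f=K(p); d=np.array([(uv[0]-p["cx"])/f,(uv[1]-p["cy"])/f]); s=d.copy()
    for _ in range(20): s=d/(1+p["k1"]*(s@s))
    v=p["R"].T@np.array([s[0],s[1],1]); c=-p["R"].T@p["t"]
    return c+v*(z-c[2])/v[2]
def proj(p,X):
    c=p["R"]@np.asarray(X)+p["t"]; s=c[:2]/c[2]; f=K(p); s=s*(1+p["k1"]*(s@s)); return np.array([s[0]*f+p["cx"],s[1]*f+p["cy"]])
E
python3 - <<'E'
import pickle; from h import *
for n in("top","side"):
    p=pickle.load(open(n+"0.pkl","rb")); im=p["color"]; hsv=cv2.cvtColor(im,cv2.COLOR_BGR2HSV)
    m=np.zeros(im.shape[:2],np.uint8); q=[proj(p,(.5305+.1*np.cos(a),.057+.1*np.sin(a),.045)) for a in np.linspace(0,6.28,40)]
    cv2.fillPoly(m,[np.int32(q)],255)
    G=(m>0)&(hsv[...,1]>120)&(hsv[...,0]>45)&(hsv[...,0]<85)&(hsv[...,2]>60)
    Rr=(m>0)&(hsv[...,1]>120)&((hsv[...,0]<8)|(hsv[...,0]>172))&(hsv[...,2]>60)
    P=[]
    for M in(G,Rr):
        v,u=np.nonzero(M); X=ray(p,(u.mean(),v.mean()),.045); P.append(X); print(n,len(u),u.mean().round(1),v.mean().round(1),X.round(4))
    d=P[0]-P[1]; L=np.hypot(*d[:2]); ang=np.degrees(np.arctan2(d[1],d[0]))
    yaw=ang-np.degrees(np.arctan2(*(80*np.array([np.sin(np.radians(255))-np.sin(np.radians(105)),np.cos(np.radians(255))-np.cos(np.radians(105))]))))
    mid=(P[0]+P[1])/2; y=np.radians(yaw); c=mid[:2]+.0207*np.array([np.cos(y),np.sin(y)])
    print("L",L,"exp",.16*np.sin(np.radians(75)),"yaw",yaw,"c",c)
    b=cv2.resize(im,None,fx=5,fy=5,interpolation=cv2.INTER_CUBIC)
    for a in range(12):
        t=y+np.radians(255-30*a); u=proj(p,(c[0]+.08*np.cos(t),c[1]+.08*np.sin(t),.045)); cv2.circle(b,tuple(np.int32(u*5+2)),3,(255,0,255),-1)
    for zz,rr in((.045,.108),(0,.108)):
        q=[proj(p,(c[0]+rr*np.cos(a),c[1]+rr*np.sin(a),zz))*5+2 for a in np.linspace(0,6.28,80)]; cv2.polylines(b,[np.int32(q)],True,(255,0,255),1)
    u=np.int32(proj(p,(c[0],c[1],.045))*5); cv2.imwrite(f"pics/z_{n}.png",b[max(0,u[1]-220):u[1]+220,u[0]-260:u[0]+260])
E
```

```text
top 36 319.9 182.8 [ 0.5211 -0.0225  0.045 ]
top 43 274.6 191.0 [0.4977 0.1301 0.045 ]
L 0.15440368667216953 exp 0.15454813220625094 yaw 8.724483323215281 c [0.52984868 0.05694936]
side 42 315.9 205.1 [ 0.5206 -0.0225  0.045 ]
side 42 268.3 195.7 [0.4993 0.1315 0.045 ]
L 0.15552004159249258 exp 0.15454813220625094 yaw 7.877678470843719 c [0.53046022 0.05731331]
```

```bash
python3 -c "
import cv2,numpy as np
a=cv2.imread('pics/z_top.png');b=cv2.imread('pics/z_side.png')
cv2.imwrite('pics/zz.png',cv2.resize(np.vstack([a,b]),None,fx=.68,fy=.68))"
```

```text
(no output)
```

View pics/zz.png

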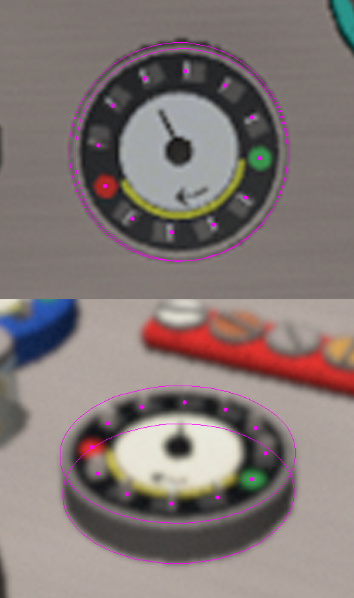

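Both views agree: centre (0.530, 0.057), yaw about 8.3°, mark spacing within 1 mm of the expected 154.5 mm, and overlay dots on all tab feet. Next I'll move above the green mark at (0.5207, -0.0225) with the fingers closed.

>>> {"fn": "send_rows", "kwargs": {
  "increments": [
    {"grip": 255, "slide": [-0.95, -0.77, 0], "spin": 0},
    {"grip": 255, "slide": [-0.95, -0.77, 0], "spin": 0},
    {"grip": 255, "slide": [-0.95, -0.77, 0], "spin": 0},
    {"grip": 255, "slide": [-0.95, -0.77, 0], "spin": 0},
    {"grip": 255, "slide": [-0.95, -0.77, 0], "spin": 0},
    {"grip": 255, "slide": [-0.95, -0.77, 0], "spin": 0},
    {"grip": 255, "slide": [-0.95, -0.77, 0], "spin": 0},
    {"grip": 255, "slide": [-0.95, -0.77, 0], "spin": 0},
    {"grip": 255, "slide": [-0.95, -0.77, 0], "spin": 0},
    {"grip": 255, "slide": [-0.95, -0.77, 0], "spin": 0}
  ],
  "newtons": 10
}}

```text
time_s: 2.15
tcp_pos: [0.4014, 0.1982, 0.2157]
ee_rot: [0.196, 0.981, 0.001, 0.002]
ft_force: [0.8, 0.2, -0.4]
width: 0.0004
```

```bash
cat > go.py <<'E'
import sys; from rig import r; from h import *
from scipy.spatial.transform import Rotation as Ro
# usage: world angle on ring (deg), z target -> needed tool shift
C=np.array([.530,.057]); Y=8.3
def need(a,z):
    o=r.observe(); R=Ro.from_quat(o["ee_rot"]).as_matrix(); t=np.radians(a+Y)
    T=np.array([*(C+.08*np.array([np.cos(t),np.sin(t)])),z]); d=R.T@(T-o["tcp_pos"])
    ya=np.degrees(np.arctan2(R[1,1],R[0,1])); sp=(ya-(a+Y-180)+180)%360-180
    p=o["tcp_pos"][:2]-C
    print("t",round(o["time_s"],2),"pos",o["tcp_pos"].round(4),"ringang",round((np.degrees(np.arctan2(p[1],p[0]))-Y)%360,1),"rad",round(np.hypot(*p),4),"F",o["ft_force"].round(1),"w",round(o["width"],4),"tilt",R[2].round(3))
    print("need units",(d/.03).round(3),"spin",round(sp,1))
need(float(sys.argv[1]),float(sys.argv[2]))
E
python3 go.py 255 .1
```

```text
t 2.15 pos [0.4014 0.1982 0.2157] ringang 124.0 rad 0.191 F [ 0.8  0.2 -0.4] w 0.0004 tilt [-0.003  0.004 -1.   ]
need units [-6.488 -5.276  3.857] spin -15.9
```

>>> {"fn": "send_rows", "kwargs": {
  "increments": [
    {"grip": 255, "slide": [-0.93, -0.75, 0], "spin": 0},
    {"grip": 255, "slide": [-0.93, -0.75, 0], "spin": 0},
    {"grip": 255, "slide": [-0.93, -0.75, 0], "spin": 0},
    {"grip": 255, "slide": [-0.93, -0.75, 0], "spin": 0},
    {"grip": 255, "slide": [-0.93, -0.75, 0], "spin": 0},
    {"grip": 255, "slide": [-0.93, -0.75, 0], "spin": 0},
    {"grip": 255, "slide": [-0.93, -0.75, 0], "spin": 0},
    {"grip": 255, "slide": [0, 0, 0], "spin": -8},
    {"grip": 255, "slide": [0, 0, 0], "spin": -8},
    {"grip": 255, "slide": [0, 0, 0], "spin": 0}
  ]
}}

```text
time_s: 3.4
tcp_pos: [0.5258, -0.0333, 0.217]
ee_rot: [0.057, 0.998, 0.001, 0.004]
ft_force: [-0.8, -0.7, 0.6]
width: 0.0005
```

```bash
python3 go.py 255 .1
```

```text
t 3.4 pos [ 0.5258 -0.0333  0.217 ] ringang 259.0 rad 0.0904 F [-0.8 -0.7  0.6] w 0.0005 tilt [-0.007  0.003 -1.   ]
need units [0.239 0.328 3.899] spin 0.2
```

>>> {"fn": "send_rows", "kwargs": {
  "increments": [
    {"grip": 255, "slide": [0.12, 0.16, 0.7], "spin": 0},
    {"grip": 255, "slide": [0.12, 0.16, 0.8], "spin": 0},
    {"grip": 255, "slide": [0, 0, 0.8], "spin": 0},
    {"grip": 255, "slide": [0, 0, 0.8], "spin": 0},
    {"grip": 255, "slide": [0, 0, 0.6], "spin": 0},
    {"grip": 255, "slide": [0, 0, 0], "spin": 0}
  ]
}}

```text
time_s: 4.15
tcp_pos: [0.5211, -0.0215, 0.1041]
ee_rot: [0.065, 0.998, 0.001, 0.005]
ft_force: [0.2, -0.5, 0.3]
width: 0.0006
```

```bash
python3 go.py 255 .06; python3 go.py 255 .06; python3 - <<'E'
from rig import r; from h import *
for n in("top","side"):
    p=r.snapshot(n); b=cv2.resize(p["color"],None,fx=4,fy=4,interpolation=cv2.INTER_CUBIC)
    u=np.int32(proj(p,(.53,.03,.06))*4); cv2.imwrite(f"pics/a_{n}.png",b[max(0,u[1]-250):u[1]+250,u[0]-280:u[0]+280])
E
```

```text
t 4.15 pos [ 0.5211 -0.0215  0.1041] ringang 255.2 rad 0.079 F [ 0.2 -0.5  0.3] w 0.0006 tilt [-0.01   0.003 -1.   ]
need units [ 0.025 -0.037  1.47 ] spin -0.7
t 4.15 pos [ 0.5211 -0.0215  0.1041] ringang 255.2 rad 0.079 F [ 0.2 -0.5  0.3] w 0.0006 tilt [-0.01   0.003 -1.   ]
need units [ 0.025 -0.037  1.47 ] spin -0.7
```

View pics/a_side.png

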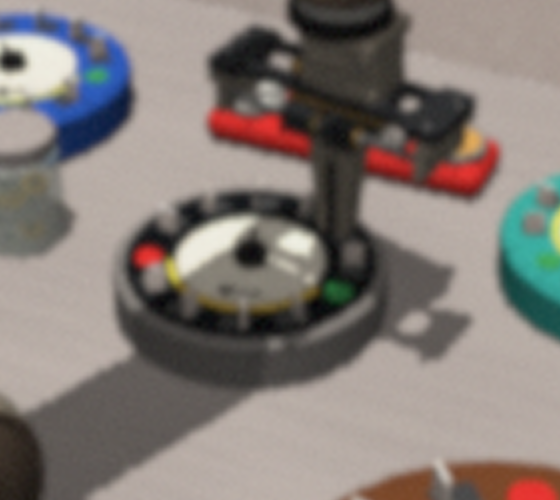

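View pics/a_top.png

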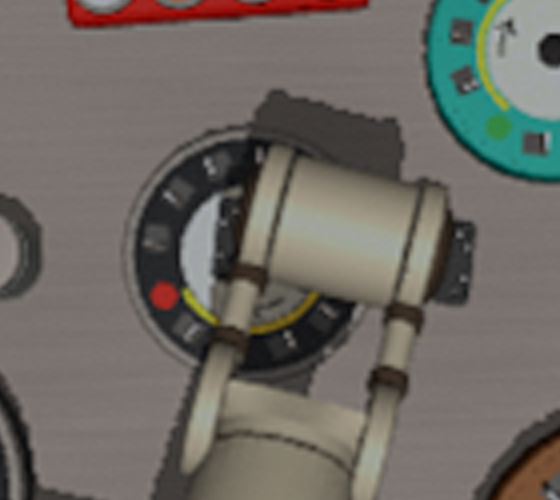

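The side view shows the closed fingertips above the green disc (crop (338,290)), with nothing touched. I'll lower in two stages.

>>> {"fn": "send_rows", "kwargs": {
  "increments": [
    {"grip": 255, "slide": [0.02, -0.02, 0.5], "spin": 0},
    {"grip": 255, "slide": [0, 0, 0.5], "spin": -0.5},
    {"grip": 255, "slide": [0, 0, 0.42], "spin": 0},
    {"grip": 255, "slide": [0, 0, 0], "spin": 0}
  ]
}}

```text
time_s: 4.75
tcp_pos: [0.5235, -0.0228, 0.0619]
ee_rot: [0.06, 0.998, 0.0, 0.008]
ft_force: [-0.5, -0.1, -0.0]
width: 0.0004
```

```bash
python3 go.py 255 .0515;  python3 - <<'E'
from rig import r; from h import *
n="side"
p=r.snapshot(n); o=r.observe(); print(o["tcp_pos"]); b=cv2.resize(p["color"],None,fx=8,fy=8,interpolation=cv2.INTER_CUBIC)
t=o["tcp_pos"]
for q,c in ((t,(255,0,255)),((t[0],t[1],.045),(255,255,0))):
    cv2.circle(b,tuple(np.int32(proj(p,q)*8+4)),3,c,-1)
u=np.int32(proj(p,(.52,-.02,.06))*8); cv2.imwrite(f"pics/b_{n}.png",b[max(0,u[1]-250):u[1]+250,u[0]-280:u[0]+280])
E
```

```text
t 4.75 pos [ 0.5235 -0.0228  0.0619] ringang 257.0 rad 0.0801 F [-0.5 -0.1 -0. ] w 0.0004 tilt [-0.016  0.002 -1.   ]
need units [0.099 0.    0.345] spin -0.2
[ 0.5239599  -0.02293158  0.06257042]
```

View pics/b_side.png

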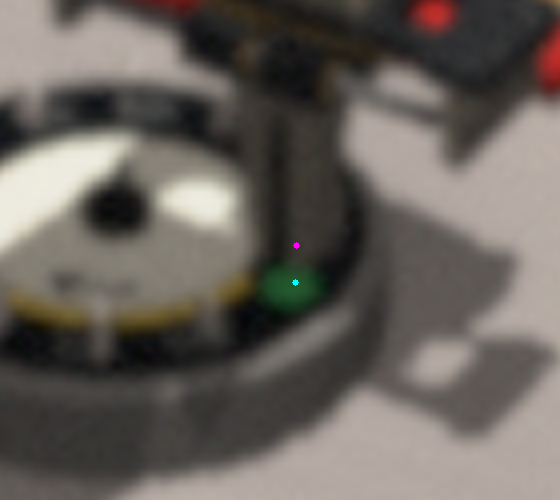

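>>> {"fn": "send_rows", "kwargs": {
  "increments": [
    {"grip": 255, "slide": [0.06, 0, 0.2], "spin": 0},
    {"grip": 255, "slide": [0.03, 0, 0.13], "spin": 0}
  ]
}}

```text
time_s: 5.05
tcp_pos: [0.5222, -0.0228, 0.0529]
ee_rot: [0.06, 0.998, 0.0, 0.01]
ft_force: [-0.3, 0.4, 0.2]
width: 0.0005
```

```bash
python3 go.py 255 .0515
```

```text
t 5.05 pos [ 0.5222 -0.0228  0.0529] ringang 256.1 rad 0.0802 F [-0.3  0.4  0.2] w 0.0005 tilt [-0.019  0.001 -1.   ]
need units [0.052 0.007 0.047] spin -0.2
```

>>> {"fn": "send_rows", "kwargs": {
  "increments": [
    {"grip": 255, "slide": [0.3, 0.015, 0.01], "spin": 6},
    {"grip": 255, "slide": [0.28, 0.015, 0.01], "spin": 6},
    {"grip": 255, "slide": [0.28, 0.015, 0], "spin": 6}
  ]
}}

```text
time_s: 5.42
tcp_pos: [0.4973, -0.0159, 0.0517]
ee_rot: [0.22, 0.975, 0.002, 0.01]
ft_force: [0.2, 1.1, 0.1]
width: 0.0002
```

```bash
python3 go.py 237 .0515
```

```text
t 5.42 pos [ 0.4973 -0.0159  0.0517] ringang 237.5 rad 0.0799 F [0.2 1.1 0.1] w 0.0002 tilt [-0.019  0.008 -1.   ]
need units [ 0.024 -0.005  0.006] spin -0.8
```

>>> {"fn": "send_rows", "kwargs": {
  "increments": [
    {"grip": 255, "slide": [0.29, 0.012, -0.004], "spin": 5.5},
    {"grip": 255, "slide": [0.28, 0.015, -0.004], "spin": 6},
    {"grip": 255, "slide": [0.28, 0.015, -0.004], "spin": 6},
    {"grip": 255, "slide": [0.28, 0.015, -0.004], "spin": 6}
  ]
}}

```text
time_s: 5.92
tcp_pos: [0.4716, 0.0039, 0.0528]
ee_rot: [0.421, 0.907, 0.004, 0.013]
ft_force: [-1.3, -0.1, -0.1]
width: 0.0004
```

```bash
python3 go.py 213 .0515;  python3 - <<'E'
from rig import r; from h import *
n="side"
p=r.snapshot(n); b=cv2.resize(p["color"],None,fx=6,fy=6,interpolation=cv2.INTER_CUBIC)
u=np.int32(proj(p,(.52,.04,.06))*6); cv2.imwrite(f"pics/c_{n}.png",b[max(0,u[1]-250):u[1]+250,u[0]-350:u[0]+350])
E
```

```text
t 5.92 pos [0.4716 0.0039 0.0528] ringang 214.0 rad 0.0789 F [-1.3 -0.1 -0.1] w 0.0004 tilt [-0.019  0.018 -1.   ]
need units [ 0.045 -0.038  0.041] spin -1.1
```

View pics/c_side.png

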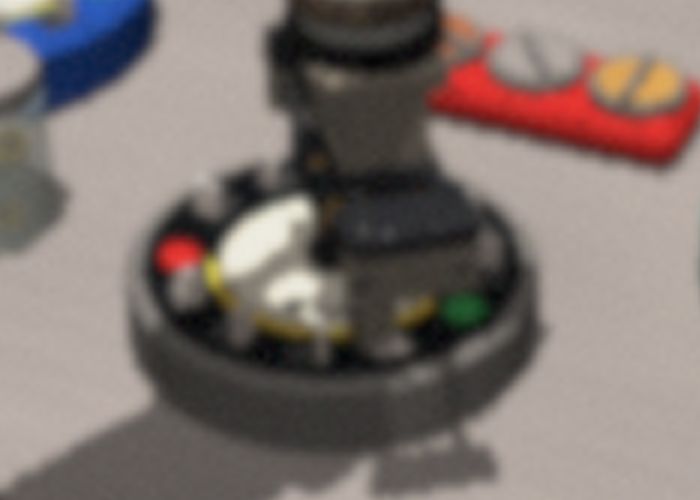

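The fingers are over lay1 (crop (390,345)), which is folded beneath them. The other tabs are standing and forces stay around 1 N, so I'll continue.

>>> {"fn": "send_rows", "kwargs": {
  "increments": [
    {"grip": 255, "slide": [0.3, -0.01, 0.025], "spin": 5},
    {"grip": 255, "slide": [0.28, 0.01, 0.0], "spin": 6},
    {"grip": 255, "slide": [0.28, 0.01, 0.0], "spin": 6},
    {"grip": 255, "slide": [0.28, 0.01, 0.0], "spin": 5.7}
  ]
}}

```text
time_s: 6.48
tcp_pos: [0.4551, 0.0328, 0.0524]
ee_rot: [0.595, 0.804, 0.006, 0.014]
ft_force: [0.4, -1.3, 0.3]
width: 0.0006
```

```bash
python3 go.py 189 .0515
```

```text
t 6.47 pos [0.4551 0.0328 0.0524] ringang 189.6 rad 0.0787 F [ 0.4 -1.3  0.3] w 0.0006 tilt [-0.014  0.027 -1.   ]
need units [ 0.029 -0.043  0.027] spin -0.3
```

>>> {"fn": "send_rows", "kwargs": {
  "increments": [
    {"grip": 255, "slide": [0.29, -0.02, 0.02], "spin": 5.7},
    {"grip": 255, "slide": [0.28, 0.0, 0.0], "spin": 6},
    {"grip": 255, "slide": [0.28, 0.01, 0.0], "spin": 6},
    {"grip": 255, "slide": [0.28, 0.01, 0.0], "spin": 5.8}
  ]
}}

```text
time_s: 6.98
tcp_pos: [0.4512, 0.0657, 0.052]
ee_rot: [0.748, 0.663, 0.009, 0.014]
ft_force: [-0.3, -0.6, 0.5]
width: 0.0006
```

```bash
python3 go.py 165 .0515;  python3 - <<'E'
from rig import r; from h import *
n="side"
p=r.snapshot(n); b=cv2.resize(p["color"],None,fx=6,fy=6,interpolation=cv2.INTER_CUBIC)
u=np.int32(proj(p,(.52,.04,.06))*6); cv2.imwrite(f"pics/d_{n}.png",b[max(0,u[1]-250):u[1]+250,u[0]-350:u[0]+350])
E
```

```text
t 6.97 pos [0.4512 0.0657 0.052 ] ringang 165.4 rad 0.0792 F [-0.3 -0.6  0.5] w 0.0006 tilt [-0.004  0.033 -0.999]
need units [ 0.017 -0.026  0.017] spin -0.2
```

View pics/d_side.png

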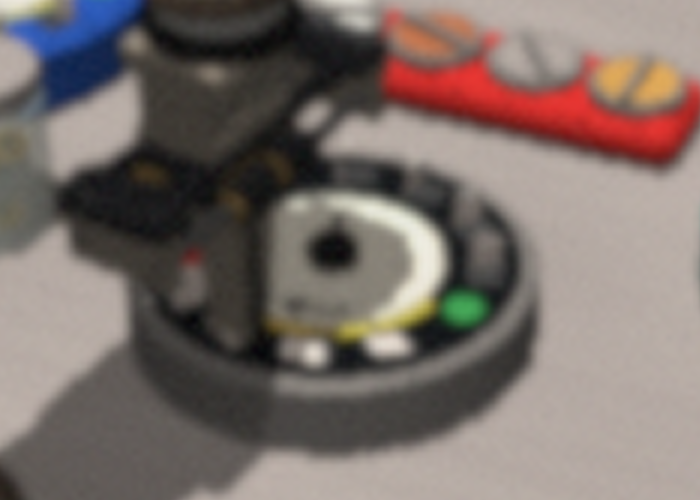

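lay1 and lay2 lie flat at crop (390,345) and (310,350), and the fingers are on lay3. Continuing.

>>> {"fn": "send_rows", "kwargs": {
  "increments": [
    {"grip": 255, "slide": [0.29, -0.01, 0.017], "spin": 5.8},
    {"grip": 255, "slide": [0.28, 0.005, 0.002], "spin": 6},
    {"grip": 255, "slide": [0.28, 0.01, 0.002], "spin": 6},
    {"grip": 255, "slide": [0.28, 0.01, 0.002], "spin": 6}
  ]
}}

```text
time_s: 7.52
tcp_pos: [0.4618, 0.0984, 0.0518]
ee_rot: [0.87, 0.493, 0.012, 0.012]
ft_force: [-1.9, -1.6, -0.6]
width: 0.0004
```

```bash
python3 go.py 141 .0515
```

```text
t 7.53 pos [0.4618 0.0984 0.0518] ringang 140.4 rad 0.0797 F [-1.9 -1.6 -0.6] w 0.0004 tilt [ 0.01   0.033 -0.999]
need units [-0.026 -0.009  0.01 ] spin -0.3
```

>>> {"fn": "send_rows", "kwargs": {
  "increments": [
    {"grip": 255, "slide": [0.26, 0.005, 0.012], "spin": 5.8},
    {"grip": 255, "slide": [0.28, 0.01, 0.006], "spin": 6},
    {"grip": 255, "slide": [0.28, 0.01, 0.006], "spin": 6},
    {"grip": 255, "slide": [0.28, 0.01, 0.006], "spin": 6}
  ]
}}

```text
time_s: 8.02
tcp_pos: [0.4844, 0.1226, 0.0513]
ee_rot: [0.953, 0.302, 0.014, 0.009]
ft_force: [0.1, -0.2, 0.4]
width: 0.0002
```

```bash
python3 go.py 112 .0515;  python3 - <<'E'
from rig import r; from h import *
n="side"
p=r.snapshot(n); b=cv2.resize(p["color"],None,fx=6,fy=6,interpolation=cv2.INTER_CUBIC)
u=np.int32(proj(p,(.52,.04,.06))*6); cv2.imwrite(f"pics/e_{n}.png",b[max(0,u[1]-250):u[1]+250,u[0]-350:u[0]+350])
E
```

```text
t 8.03 pos [0.4844 0.1226 0.0513] ringang 116.5 rad 0.0799 F [ 0.1 -0.2  0.4] w 0.0002 tilt [ 0.022  0.026 -0.999]
need units [ 0.21   0.005 -0.001] spin 4.9
```

View pics/e_side.png

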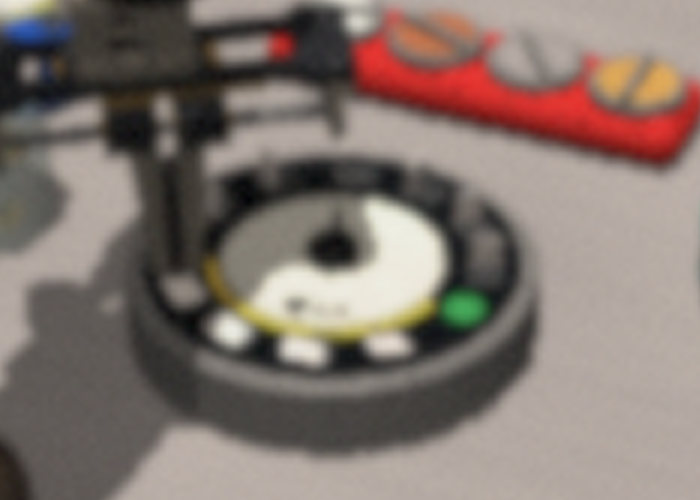

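All four tabs lie flat, with lay4 at crop (183,290), and keep1 is untouched. I'll take one small step toward red, then go straight up.

>>> {"fn": "send_rows", "kwargs": {
  "increments": [
    {"grip": 255, "slide": [0.2, 0.01, 0.0], "spin": 4},
    {"grip": 255, "slide": [0, 0, -0.4], "spin": 0},
    {"grip": 255, "slide": [0, 0, -0.8], "spin": 0},
    {"grip": 255, "slide": [0, 0, -1], "spin": 0},
    {"grip": 255, "slide": [0, 0, -1], "spin": 0},
    {"grip": 255, "slide": [0, 0, -1], "spin": 0},
    {"grip": 255, "slide": [0, 0.8, -1], "spin": 0},
    {"grip": 255, "slide": [-0.9, 0, -0.5], "spin": 0},
    {"grip": 255, "slide": [-0.9, 0, -0.5], "spin": 0},
    {"grip": 255, "slide": [0, 0, 0], "spin": 0}
  ]
}}

```text
time_s: 9.32
tcp_pos: [0.4495, 0.0748, 0.2493]
ee_rot: [0.958, 0.285, 0.018, 0.01]
ft_force: [0.5, 1.1, 0.2]
width: 0.0005
```

```bash
python3 go.py 105 .2;  python3 - <<'E'
from rig import r; from h import *
for n in ("side","top"):
    p=r.snapshot(n); b=cv2.resize(p["color"],None,fx=6,fy=6,interpolation=cv2.INTER_CUBIC)
    u=np.int32(proj(p,(.53,.057,.05))*6); cv2.imwrite(f"pics/f_{n}.png",b[max(0,u[1]-250):u[1]+250,u[0]-350:u[0]+350])
    for nm in("green_mark","red_mark","jar","torch","mallet","organiser"):
        for d in r.pinpoint(nm,p):
            X=p["R"].T@(d["at"]-p["t"])
            if d["confidence"]>.5 and (nm[-4:]!="mark" or np.hypot(*(X[:2]-[.53,.057]))<.11): print(n,nm,round(d["confidence"],2),X.round(4))
E
```

```text
t 9.32 pos [0.4495 0.0748 0.2493] ringang 159.2 rad 0.0825 F [0.5 1.1 0.2] w 0.0005 tilt [ 0.028  0.03  -0.999]
need units [ 2.332 -0.713  1.688] spin 9.8
side green_mark 0.97 [ 0.5182 -0.023   0.0467]
side red_mark 0.64 [0.4994 0.1305 0.0434]
side jar 0.66 [ 0.5356  0.2748 -0.    ]
side torch 0.65 [ 0.4691 -0.3062 -0.0036]
side mallet 0.66 [ 0.645  -0.4201 -0.0011]
side organiser 0.93 [ 0.7744  0.0812 -0.0014]
top green_mark 0.89 [ 0.5244 -0.0199  0.0419]
top red_mark 0.56 [0.5003 0.1258 0.0471]
top jar 0.66 [0.5305 0.2744 0.0025]
top torch 0.71 [ 0.4681 -0.3104 -0.0033]
top mallet 0.89 [ 0.6455 -0.4224 -0.0071]
top mallet 0.7 [0.4506 0.0647 0.0424]
top organiser 0.96 [ 0.7721  0.0782 -0.0043]
```

View pics/f_side.png

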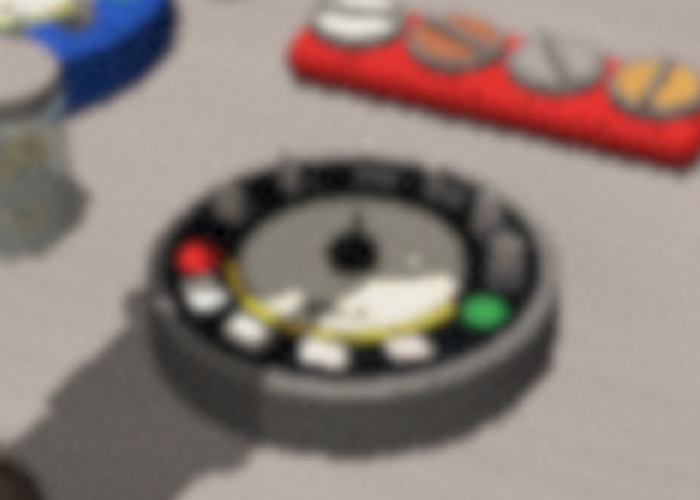

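View pics/f_top.png

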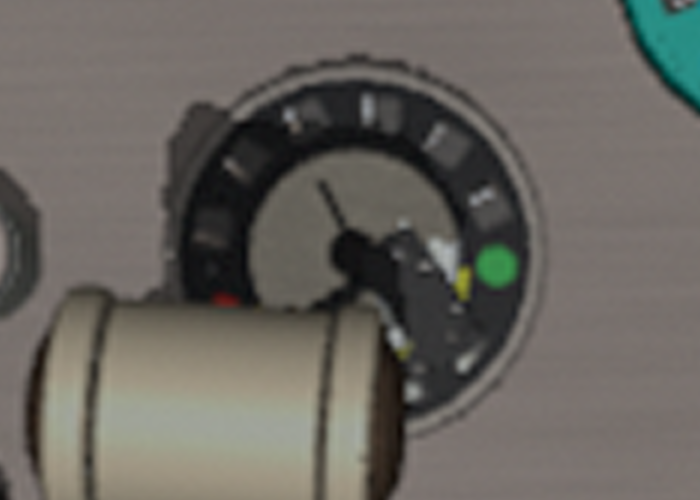

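Four tabs are laid (side crop (205,297), (245,328), (322,352), (410,347)) and the six others stand. The marks are where they were and the arm is clear, so I'm handing in.

```bash
python3 -c "
from rig import r
print(r.sign_off())"
```

```text
the job is handed in; nothing more can be done
None
```

The four tabs from green to red are folded down, and I handed the job in at about 10 s of the 42 s allowed. `sign_off` gave no verdict.

**What I did:** I took the smaller grey programmer as the timer, at (0.530, 0.057) m with a yaw of about 8°. With closed fingers I traced the ring clockwise from the green mark to just short of red, then went straight up and clear. The tips ran 6 to 8 mm above the dial face. The sensed force was at most about 2.5 N, read at the end of each call, so brief peaks in between were not seen.

**Last checks:**
- **Tabs:** the side view shows lay1 to lay4 lying flat and the six others standing. I judged this by eye, since the joint angles can't be read. In the last top view the arm hid lay3, lay4 and part of the red mark.
- **Positions:** the red and green marks and the jar, torch, mallet and organiser were all found within about 5 mm of where they started, which is within measurement error.
- **Stray detection:** the network also reported a second "mallet" in the top view at (0.45, 0.06) m. That is where the gripper was, so I took it as false.
- **Tool tilt:** the tool leaned by up to about 0.04 rad as the moves went on. I compensated for it in height, and it had no visible effect.

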